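# Clamp a carving blank until the torque knob clicks

## Robot

A 7-joint arm with a two-finger parallel gripper is mounted at the origin on the work surface. World frame = base frame: x ahead of the robot, y to its left, z up, the work surface at z = 0. Lengths are in m, angles in rad, forces in N, time in s.
With the tool pointing down it reaches from about 0.35 to 0.9 m from the base axis. Payload 19.9 kg.
Tool frame: the origin (TCP) lies between the finger pads; the fingertips stand 8 mm ahead of it and the grasp point (between the pads) lies 11 mm behind it; z points along the fingers, y is the line along which they close (so a half turn about z gives the same grasp; the last joint's range is limited). The gripper opens to 85 mm and grips with 20 to 120 N. Pads are 22 mm wide; open, the fingers measure 114 mm over their backs; the gripper's body (76 mm by 85 mm) begins 54 mm behind the grasp point. The pads swing forward as they close: fully open they stand 13 mm farther back than shut.
Start: joints at [-0.042, 0.417, -0.01, 1.614, 0.005, 1.111, -0.053], TCP at [0.625, 0, 0.239] pointing down, gripper open.
Joint ranges: [-2.81, 2.81], [-0.39, 2.02], [-1.27, 1.25], [0.06, 2.57], [-1.19, 4.33], [0.19, 2], [-2.82, 2.82]. Speed limits (rad/s): [1.89, 1.89, 2.39, 2.39, 3.01, 3.01, 3.01].

## Interface

Orientations are given as a rotation vector (axis times angle).
In Python, from plant import r, snapshot, camera_model, find_in gives the robot as it stands.
- The arm moves only by the tool send_rows, never from a script. Its arguments are lists of equal length, an entry for each row: "dp": the shift along the tool's x, y, z in cm, a list of three; "rot": the turn, a rotation vector about the tool's x, y, z in degrees, a list of three; "fingers": the opening, from -1 (shut) to 1 (fully open), so that 0 is half open. In form: {"dp": [[dx, dy, dz], ...], "rot": [[ax, ay, az], ...], "fingers": [fingers, ...]}. A call has 1 to 10 rows; each row shifts and turns the commanded pose from where the row before left it, along the tool's axes as they then stand; what a row does not reach is not made up. A row lasts 1/10 s, in which the tool goes at most 50 mm and 8.59 degrees, less where a joint would pass 70% of its speed; a pose out of reach is approached as far as the arm can. A call is refused whole if a number of a shift passes 5 or a number of a turn 8.59, either way. A call with a gripper value outside its range is refused whole. The fingers move at their own pace and stop on an object; "squeeze" is the grip in N (left out, the last holds). Time passes only in rows, so rows that do not move let the fingers close. It gives the time, the measured TCP pose, the force, the opening and the grip force at its end, in the units of the state.
- r.sense(): the state, without advancing time (a new reading comes with each control period).
- snapshot(name): name is "scene" or "side" or "wrist"; returns the picture (420x560x3 uint8, red, green, blue); there is no depth.
- camera_model(name): a dict with "mtx" (3x3 intrinsics, pixels), "pose" (4x4, takes a point from camera to world coordinates). Camera axes: x right, y down, z forward; pixel columns grow to the right and rows downward; lengths in m; the calibration is good to about 2 mm. A picture is of the moment at which its call begins: read the wrist's pose just before it. camera_model takes no time and is no camera call; for the wrist camera it gives the pose at the moment of the call.
- r.job_done(): hands the job in; it is judged then, once.
Trained networks look in the newest picture that a camera, given by its name, has taken for a name from the list of things; names that differ only in an ending like _2 or _b are one class to them, and where a whole thing is asked for, a point or a joint stands for the part that bears it (a point fixed in the world has none). Each returns a list of dicts, best first, with "confidence" (0 to 1); they miss things now and then, are a little off and sometimes report something else, mostly with a low value. They report only what shows in the picture. A call takes as long as a camera call.
- find_in(camera, name): "at" ([row, column] as shares, 0 to 1, of the picture: columns of its width, rows of its height, amid what is visible of it).
The state is a dict: "time_s": time; "joint_positions": joint angles; "joint_vel": joint speeds; "tau": joint torques, N m; "tool_pos": TCP position; "tcp_rot": TCP orientation; "wrist_force": force on the tool from outside, world axes, zero at the start; "moment": the same for the moment, N m; "finger_gap": finger opening in m; "finger_force": force on a finger pad.
Only numpy, scipy, OpenCV 4.12 (cv2) and the standard library are available. Lean on these libraries where they do the work, as an engineer would, in place of code of your own. Each camera call takes 0.05 s, during which the arm holds its last target. There are 200 camera calls.

## Task

Take the pale board that stands on edge in the wooden rack and lay it flat on the deck of the blue hold-down clamp, face with the dark drawn pattern up, lengthways along the deck and centred under the orange pad, with one end pushed in under the pad so that the whole pad bears on the wood. Then turn the clamp's black knob clockwise until it slips and clicks, stop at once (more than three clicks is too many), and let go, leaving the board clamped. It cannot go from the rack to the clamp in one grip: stand it on the green mat, tip it over, and take it again flat; leave the other things on the bench where they are.

Things in the scene. Friction and masses are not known exactly. Their poses are not given: they have to be found in the camera images.
- board_center (a point): centre of the pale wooden board to be clamped, 200 (its x) x 56 (its y) x 24 mm (its z), 0.13 to 0.27 kg. Its +z is the outward normal of the face with the dark drawn pattern, which must end up on top; red lines on both long edges lie nearer that face. At the start it stands on a long edge in a rack slot, +z level, 28 mm of its height free above the comb walls. Either end may go under the pad.
- rack: wooden stock rack, fixed, base 210 x 150 x 8 mm, origin at the centre of its underside, x along its slots. Comb walls up to 38 mm above the bench hold the boards only within 72 to 92 mm of its middle along x, so the middle is free for fingers. The board is in the slot at y = -40 mm, slot width 28 mm.
- mat: green work mat, 300 (x) x 170 (y) x 1 mm, fixed, origin at its centre: free space for setting the board down. A board standing on edge there falls flat when its top is pushed sideways about 30 mm.
- clamp: blue hold-down clamp, fixed. Origin on the bench under the vertical screw axis, z up. Plywood deck, top 12 mm up, x = -160 to +100 mm, y = -65 to +65. Column at x = 65 to 95 mm; arm over x > -23 mm, 69 to 87 mm up. Set the board on the deck clear of knob and collar (x < -45 mm), then push it along +x under the pad: a good place for its centre is x = -68 mm (end 32 mm past the axis).
- pad (a point): centre of the underside of the round orange pad, 30 mm wide, on the screw axis. Starts 41.5 to 44.5 mm above the bench: 5.5 to 8.5 mm over a board lying on the deck. It does not turn; turning the knob clockwise lowers it 10 mm per radian, and it stays. It is springy (6 N per mm): from first touch to the click the screw turns some 0.3 rad more.
- knob_grip (a point): grip point of the black bar knob, on the screw axis 122 mm above the bench; its x lies along the bar, which is 60 mm long, 14 mm thick and 96 to 136 mm above the bench (disc of 22 mm radius up to 98 mm). Its height stays. Under it turns an aluminium collar of 40 mm radius, top 94 mm above the bench, with a red mark; a white line on the bar points at the mark until the knob slips.
- screw (a joint): turn of the screw and its collar, rad, growing clockwise seen from above; starts at 0.1 to 0.4. Turning takes about 0.16 N m until the pad presses on the board.
- knob (a joint): slip of the knob against the collar, rad, 0 at the start, growing clockwise. Until the board is held, knob and collar turn together. Past about 0.35 N m the knob slips on against the collar, 0.524 rad (30 degrees) per click; past half of that it has clicked, and it stays where it is let go. The torque peaks 0.13 rad into each click, then falls to about 0.1 N m.
- offcut_center (a point): bystander, to be left where it is: dark-wood offcut 190 x 22 x 45 mm high standing in the rack's other slot (y = +40 mm of the rack); centre
- mallet_center (a point): bystander, to be left where it is: wooden mallet lying down, 255 mm long with a 70 x 120 x 50 mm head; middle
- gouge_mid (a point): bystander, to be left where it is: wood-handled gouge lying flat, 220 mm long; middle
- brush_mid (a point): bystander, to be left where it is: bench brush lying flat, 200 mm long; middle
- glue_mid (a point): bystander, to be left where it is: yellow glue bottle, 60 mm wide, 150 mm tall; middle
- pot_mid (a point): bystander, to be left where it is: open steel pot, 80 mm wide, 100 mm tall; middle
- sander_mid (a point): bystander, to be left where it is: cork sanding block 110 x 65 x 30 mm; middle

How it is judged:
On the way, in this order (a step that is already met when the one before it is completed fails the run):
1. the board lies pattern up on the deck, lengthways, the whole pad over it, and the knob has not slipped yet (angle between board_center's own z axis and vertical below 0.12 rad and angle between the x axis of board_center and the x axis of clamp, either way round below 0.3 rad and y of pad in the frame of board_center between -0.02 and 0.02 m and x of pad in the frame of board_center between -0.092 and 0.092 m and z of board_center in the frame of clamp between 0.018 and 0.031 m and value of joint knob below 0.2 rad), for 0.2 s.
2. the knob has slipped by at least one click with the pad pressing on the board (value of joint knob above 0.3 rad and contact force between shoe and board above 5 N), for 0.1 s.
At the end, for the whole second after the job is handed in: Board on the deck, pattern up (tilt under 0.12 rad), along the deck within 0.3 rad, pad centre within 20 mm of its centre line and at least 8 mm inside its end, pad pressing over 5 N; knob slipped one to three clicks (0.3 to 1.83 rad) (all of step 2 and angle between board_center's own z axis and vertical below 0.12 rad and angle between the x axis of board_center and the x axis of clamp, either way round below 0.3 rad and y of pad in the frame of board_center between -0.02 and 0.02 m and x of pad in the frame of board_center between -0.092 and 0.092 m and z of board_center in the frame of clamp between 0.018 and 0.031 m and value of joint knob below 1.83 rad and linear speed of board below 0.02 m/s); the robot touches nothing.
It fails at once if the knob is turned past three clicks (value of joint knob above 1.83 rad).
It fails at once if a bystander is moved more than 40 mm (distance of any of offcut_center, mallet_center, gouge_mid, brush_mid, glue_mid, pot_mid, sander_mid from where it was at the start of the episode above 0.04 m).
It also fails if it takes over 72 s, if anything falls off the work surface, if the arm or the gripper's body presses on something with over 40 N, if the wrist force passes 120 N, or if a joint passes its speed limit or range.

## Working session

There is one attempt and no reset: what is moved stays moved. The work goes in short steps, Python scripts to look and compute and a tool call to move; the robot and the scene stay as the last step left them, time stands still between calls to the robot, and variables do not carry over. Pictures are saved under pics/ and viewed, at most 10 in all, crops included, and the job is handed in when it is done.

Besides the shell and the picture viewer there is one more tool, called after "Request:" as name(argument=value, ...) on one line, values as JSON. send_rows: Moves the arm, as the interface text tells. Its arguments: {"type":"object","properties":{"dp":{"type":"array"},"rot":{"type":"array"},"fingers":{"type":"array"},"squeeze":{"type":"number"}},"required":["dp","rot","fingers"]}

```bash
mkdir -p pics; ls
cat > h.py <<'E'
import numpy as np, cv2
from scipy.spatial.transform import Rotation as R
from plant import r, snapshot, camera_model, find_in
def save(n,f):
    im=snapshot(n); cv2.imwrite(f'pics/{f}.png',im[:,:,::-1]); return im
def ray(m,u,v,z):
    d=m['pose'][:3,:3]@np.linalg.inv(m['mtx'])@np.array([u,v,1.]); o=m['pose'][:3,3]
    return o+d*(z-o[2])/d[2]
def proj(m,P):
    P=np.atleast_2d(P); q=(P-m['pose'][:3,3])@m['pose'][:3,:3]; q=q@np.array(m['mtx']).T
    return q[:,:2]/q[:,2:]
E
python3 - <<'E'
from h import *
a=save('scene','s0'); 
for n in ['board_center','rack','mat','clamp','pad','knob_grip','offcut_center','mallet_center','glue_mid','pot_mid']:
    print(n,[(round(d['at'][1]*560),round(d['at'][0]*420),round(d['confidence'],2)) for d in find_in('scene',n)[:2]])
b=save('side','d0')
for n in ['scene','side']:
    print(np.round(camera_model(n)['pose'],3).tolist(),camera_model(n)['mtx'][0])
s=r.sense();print(s['time_s'],s['tool_pos'],s['tcp_rot'],s['finger_gap'])
E
```

```text
pics
board_center [(193, 213, 0.78)]
rack [(207, 225, 0.75)]
mat [(279, 208, 0.84), (351, 211, 0.73)]
clamp [(348, 224, 0.81), (350, 209, 0.23)]
pad []
knob_grip [(349, 212, 0.46)]
offcut_center [(217, 214, 0.63), (347, 211, 0.43)]
mallet_center [(423, 189, 0.65)]
glue_mid [(140, 197, 0.56)]
pot_mid [(416, 217, 0.58)]
[[-0.067, 0.699, -0.712, 1.779], [0.998, 0.058, -0.037, 0.067], [0.015, -0.712, -0.702, 1.262], [0.0, 0.0, 0.0, 1.0]] [503.642151     0.         276.82839757]
[[0.776, -0.399, 0.489, -0.172], [-0.631, -0.5, 0.593, -0.907], [0.008, -0.769, -0.64, 1.051], [0.0, 0.0, 0.0, 1.0]] [508.35662419   0.         279.33501416]
0.6 [ 6.24976895e-01 -2.07070937e-05  2.39252142e-01] [-2.22147673e+00 -2.22137348e+00  1.95475626e-04] 0.08548896400460737
```

View pics/s0.png

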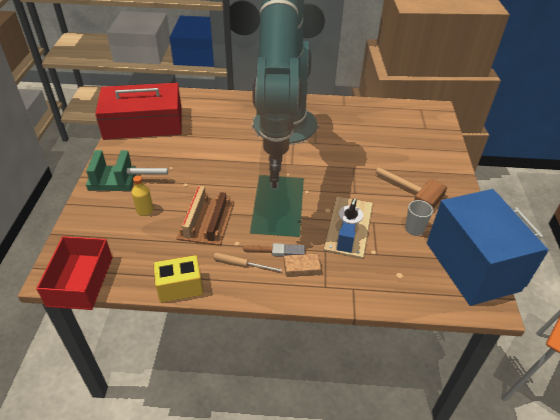

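View pics/d0.png

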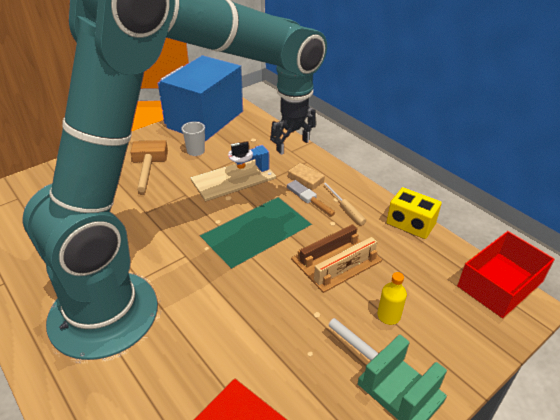

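```bash
cat >> h.py <<'E'
def ortho(n,im,x0,x1,y0,y1,z,s):
    # output: column=y (right +), row=x (down +) , s px per m
    m=camera_model(n); W=int((y1-y0)*s);H=int((x1-x0)*s)
    w=np.array([[x0,y0,z],[x0,y1,z],[x1,y1,z],[x1,y0,z]]);
    M=cv2.getPerspectiveTransform(proj(m,w).astype(np.float32),np.float32([[0,0],[W,0],[W,H],[0,H]]))
    return cv2.warpPerspective(im,M,(W,H),flags=cv2.INTER_CUBIC)
E
python3 - <<'E'
from h import *
im=cv2.imread('pics/s0.png')
o=ortho('scene',im,.45,.95,-.42,.42,0,950); cv2.imwrite('pics/o1.png',o); print(o.shape)
E
```

```text
(474, 798, 3)
```

View pics/o1.png

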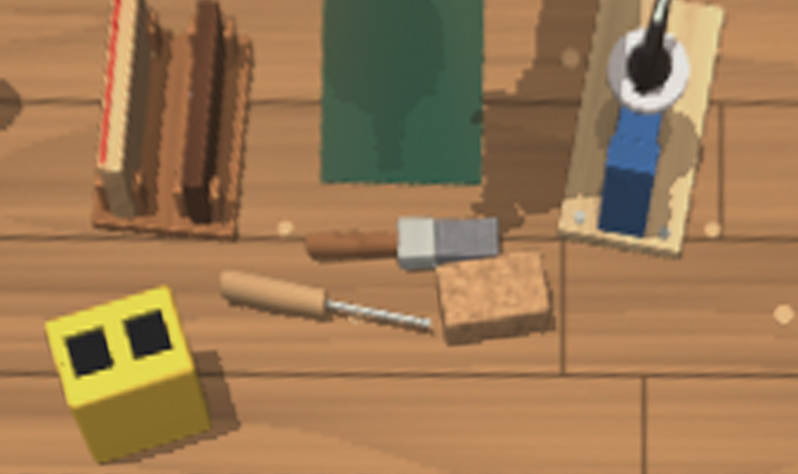

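Request:
send_rows(dp=[[-4,-0.6,0],[-4,-0.6,0],[-4,-0.6,0],[-4,-0.6,0],[-4,-0.6,0],[-4,-0.6,0],[-4,-0.5,0]], rot=[[0,0,0],[0,0,0],[0,0,0],[0,0,0],[0,0,0],[0,0,0],[0,0,0]], fingers=[1,1,1,1,1,1,1])

```text
time_s: 1.3
tool_pos: [0.5835, -0.2816, 0.2394]
tcp_rot: [2.221, 2.221, 0.0]
wrist_force: [1.4, 1.2, 0.6]
finger_gap: 0.0853
finger_force: 0.0
```

Request:
send_rows(dp=[[0,0,0],[0,0,0],[0,0,0],[0,0,0],[0,0,0],[0,0,0],[0,0,0],[0,0,0],[0,0,0],[0,0,0]], rot=[[0,0,-8.5],[0,0,-8.5],[0,0,-8.5],[0,0,-8.5],[0,0,-8.5],[0,0,-8.5],[0,0,-8.5],[0,0,-8.5],[0,0,-8.5],[0,0,-8.5]], fingers=[1,1,1,1,1,1,1,1,1,1])

```text
time_s: 2.3
tool_pos: [0.584, -0.28, 0.2393]
tcp_rot: [-0.128, -3.139, 0.0]
wrist_force: [-0.5, 0.0, -0.2]
finger_gap: 0.0854
finger_force: 0.0
```

```bash
cat >> h.py <<'E'
def st():
    s=r.sense(); M=R.from_rotvec(s['tcp_rot']).as_matrix(); return s,M
def go(x,y,z,yaw):
    """target TCP; yaw deg = world direction angle of tool y minus 90 (i.e. object x axis yaw, tool x = -obj x). prints tool-frame delta cm and turn deg about tool z"""
    s,M=st(); d=M.T@(np.array([x,y,z])-s['tool_pos'])*100
    cur=np.degrees(np.arctan2(M[1,1],M[0,1]))-90
    print('pos',np.round(s['tool_pos'],4),'yaw',round(cur,2),'tilt z',np.round(M[:,2],3),'| d',np.round(d,2),'turn z',round(-(yaw-cur),2),'t',round(s['time_s'],2),'j7',round(s['joint_positions'][6],2))
E
python3 - <<'E'
from h import *
go(.584,-.278,.06,-4.9)
im=save('wrist','w0'); m=camera_model('wrist'); print(np.round(m['pose'],3).tolist())
P=[ray(m,u,v,0.06) for u,v in [(0,0),(559,0),(559,419),(0,419)]];print(np.round(P,3).tolist())
x0,x1,y0,y1=.45,.72,-.40,-.12
o=ortho('wrist',im,x0,x1,y0,y1,.066,2100); cv2.imwrite('pics/o2.png',o[:,:,::-1]); print(o.shape)
E
```

```text
pos [ 0.584  -0.28    0.2393] yaw -4.65 tilt z [-0. -0. -1.] | d [1.000e-02 2.100e-01 1.793e+01] turn z 0.25 t 2.3 j7 1.81
[[0.071, 0.959, 0.273, 0.514], [0.997, -0.069, -0.018, -0.275], [0.001, 0.274, -0.962, 0.374], [0.0, 0.0, 0.0, 1.0]]
[[0.388, -0.521, 0.06], [0.424, -0.011, 0.06], [0.931, 0.082, 0.06], [0.876, -0.683, 0.06]]
(566, 588, 3)
```

View pics/o2.png

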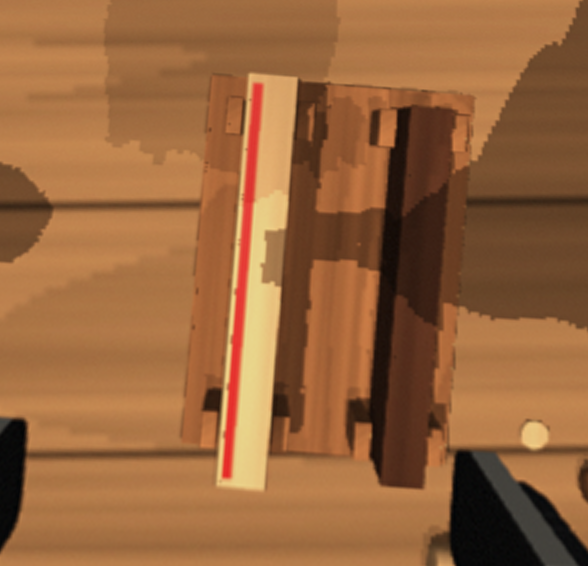

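Request:
send_rows(dp=[[0,0.2,4],[0,0,4],[0,0,4],[0,0,3.5],[0,0,2.5],[0,0,1.4],[0,0,0]], rot=[[0,0,0],[0,0,0],[0,0,0],[0,0,0],[0,0,0],[0,0,0],[0,0,0]], fingers=[0.4,0.4,0.4,0.4,0.4,0.4,0.4], squeeze=50)

```text
time_s: 3.05
tool_pos: [0.5834, -0.2777, 0.0438]
tcp_rot: [-0.139, -3.136, -0.001]
wrist_force: [-0.4, -0.9, 0.3]
finger_gap: 0.0598
finger_force: 0.0
```

Request:
send_rows(dp=[[0,0,0],[0,0,0],[0,0,0],[0,0,0],[0,0,0],[0,0,0]], rot=[[0,0,0],[0,0,0],[0,0,0],[0,0,0],[0,0,0],[0,0,0]], fingers=[-1,-1,-1,-1,-1,-1])

```text
time_s: 3.65
tool_pos: [0.5849, -0.2784, 0.0469]
tcp_rot: [0.138, 3.137, -0.001]
wrist_force: [-1.1, -0.1, 6.0]
finger_gap: 0.0227
finger_force: 49.3
```

Run:
```python
from h import *
im=cv2.imread('pics/s0.png')
g=cv2.inRange(cv2.cvtColor(im,cv2.COLOR_BGR2HSV),(60,60,20),(95,255,140))
g[:170]=0;g[245:]=0;g[:,:245]=0;g[:,315:]=0
v,u=np.nonzero(g); m=camera_model('scene')
P=np.array([ray(m,a,b,0.001)[:2] for a,b in zip(u,v)],np.float32)
print(len(P),cv2.minAreaRect(P), P.min(0),P.max(0))
o=ortho('scene',im,.40,.75,.05,.40,.012,1650); cv2.imwrite('pics/o3.png',o); go(.6,-.03,.2,0)
```

```text
1922 ((0.49769341945648193, 0.004353471100330353), (0.16338399052619934, 0.28995275497436523), 89.14408874511719) [ 0.35313025 -0.07888874] [0.64379114 0.08633522]
pos [ 0.5849 -0.2784  0.0469] yaw -5.03 tilt z [ 0.002 -0.001 -1.   ] | d [  0.64  24.86 -15.33] turn z -5.03 t 3.65 j7 1.76
```

View pics/o3.png

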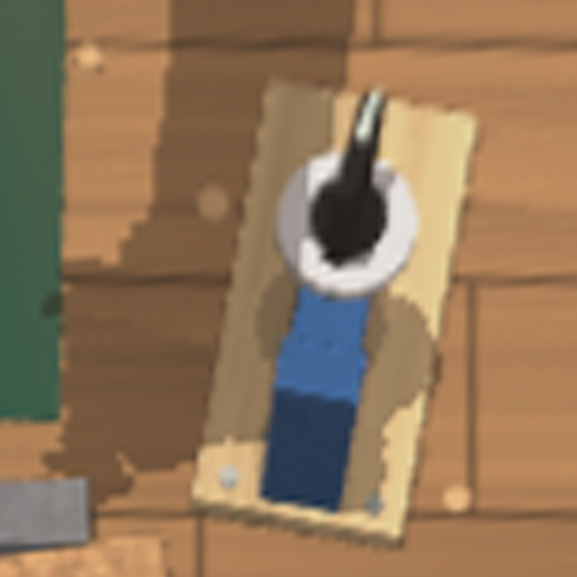

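Request:
send_rows(dp=[[0,0,-1],[0,0,-3],[0,0,-4],[0,0,-4],[1.4,3.8,0],[1.4,3.9,0],[1.4,3.9,0],[1.4,3.9,0],[1.5,3.9,0],[1.4,3.8,0]], rot=[[0,0,0],[0,0,0],[0,0,0],[0,0,0],[0,0,0],[0,0,0],[0,0,0],[0,0,0],[0,0,0],[0,0,0]], fingers=[-1,-1,-1,-1,-1,-1,-1,-1,-1,-1])

```text
time_s: 4.65
tool_pos: [0.519, -0.0379, 0.1664]
tcp_rot: [0.137, 3.138, -0.001]
wrist_force: [1.5, 0.5, -2.2]
finger_gap: 0.0232
finger_force: 49.7
```

Request:
send_rows(dp=[[0,0,3],[0,0,4],[0,0,2],[0,0,1],[0,0,0]], rot=[[0,0,5],[0,0,0],[0,0,0],[0,0,0],[0,0,0]], fingers=[-1,-1,-1,-1,-1])

```text
time_s: 5.15
tool_pos: [0.5195, -0.0395, 0.0651]
tcp_rot: [-0.274, -3.129, 0.0]
wrist_force: [-0.3, -0.5, -2.3]
finger_gap: 0.023
finger_force: 49.5
```

Run:
```python
from h import *
go(.52,-.04,.038,-10.2)
im=save('side','d1'); cv2.imwrite('pics/d1c.png',cv2.resize(im[130:330,180:420,::-1],None,fx=3,fy=3))
```

```text
pos [ 0.5195 -0.0395  0.0651] yaw -10.0 tilt z [-0.001 -0.    -1.   ] | d [-0.06 -0.04  2.71] turn z 0.2 t 5.15 j7 1.26
```

View pics/d1c.png

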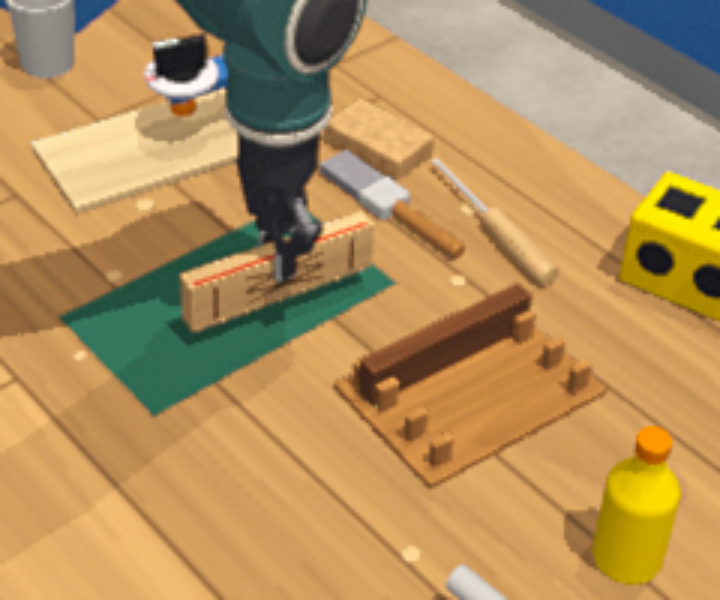

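Request:
send_rows(dp=[[0,0,1.5],[0,0,0.9],[0,0,0.2],[0,0,0.1],[0,0,0],[0,0,0]], rot=[[0,0,0],[0,0,0],[0,0,0],[0,0,0],[0,0,0],[0,0,0]], fingers=[-1,-1,-1,-1,-1,-1])

```text
time_s: 5.8
tool_pos: [0.5201, -0.0395, 0.0389]
tcp_rot: [0.274, 3.129, -0.0]
wrist_force: [-2.2, 0.0, 3.3]
finger_gap: 0.0229
finger_force: 50.5
```

Request:
send_rows(dp=[[0,0,0],[0,0,0],[0,0,0],[0,0,-2],[0,0,-4],[0,-3,-1],[0,-3.5,0],[0,0,0],[0,0,0]], rot=[[0,0,0],[0,0,0],[0,0,0],[0,0,0],[0,0,0],[0,0,0],[0,0,0],[0,0,0],[0,0,0]], fingers=[0,0,0,0,0,-1,-1,-1,-1])

```text
time_s: 6.7
tool_pos: [0.5083, -0.1041, 0.1083]
tcp_rot: [-0.276, -3.129, 0.0]
wrist_force: [-0.2, 0.7, 0.4]
finger_gap: 0.0002
finger_force: 0.0
```

Request:
send_rows(dp=[[0,0,3],[0,0,2.9],[0,1,0],[0,1,0],[0,1,0],[0,1,0],[0,1,0],[0,1,0],[0,0.7,0],[0,0,0]], rot=[[0,0,0],[0,0,0],[0,0,0],[0,0,0],[0,0,0],[0,0,0],[0,0,0],[0,0,0],[0,0,0],[0,0,0]], fingers=[-1,-1,-1,-1,-1,-1,-1,-1,-1,-1])

```text
time_s: 7.7
tool_pos: [0.5202, -0.0363, 0.0494]
tcp_rot: [0.272, 3.13, 0.0]
wrist_force: [0.3, -0.6, 0.1]
finger_gap: -0.0003
finger_force: 0.0
```

Run:
```python
from h import *
go(.52,-.04,.16,-10.2)
im=save('side','d2'); cv2.imwrite('pics/d2c.png',cv2.resize(im[130:330,180:420,::-1],None,fx=3,fy=3))
```

```text
pos [ 0.5202 -0.0363  0.0494] yaw -9.92 tilt z [ 0.  0. -1.] | d [ -0.04  -0.37 -11.06] turn z 0.28 t 7.7 j7 1.25
```

View pics/d2c.png

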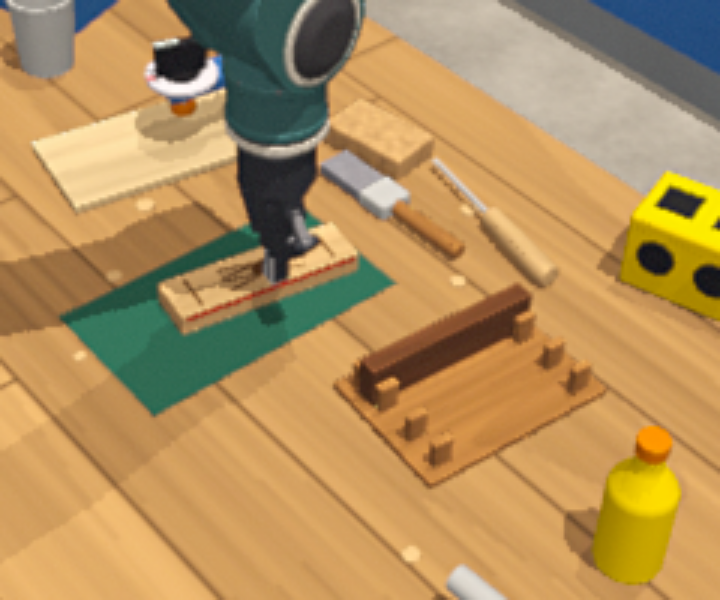

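Request:
send_rows(dp=[[0,0,-3],[0,0,-4],[0,1,-4],[0,2,-4],[0,0,-4],[0,0,0],[0,0,0]], rot=[[0,0,0],[0,0,0],[0,0,0],[0,0,0],[0,0,0],[0,0,0],[0,0,0]], fingers=[1,1,1,1,1,1,1])

```text
time_s: 8.45
tool_pos: [0.5254, -0.0086, 0.2399]
tcp_rot: [0.275, 3.128, -0.0]
wrist_force: [-0.8, -0.8, 0.1]
finger_gap: 0.0853
finger_force: 0.0
```

```bash
cat > pale.py <<'E'
from h import *
def board(cam,im,x0,x1,y0,y1,z,tag):
    o=ortho(cam,im,x0,x1,y0,y1,z,2000)
    hsv=cv2.cvtColor(o,cv2.COLOR_RGB2HSV)
    notgreen=cv2.bitwise_not(cv2.inRange(hsv,(45,40,0),(100,255,200)))
    k=cv2.inRange(hsv,(12,25,120),(30,160,255))
    k=cv2.morphologyEx(k,cv2.MORPH_OPEN,np.ones((5,5)));k=cv2.morphologyEx(k,cv2.MORPH_CLOSE,np.ones((15,15)))
    cs,_=cv2.findContours(k,cv2.RETR_EXTERNAL,cv2.CHAIN_APPROX_NONE)
    for c in sorted(cs,key=cv2.contourArea)[-2:]:
        (u,v),wh,a=cv2.minAreaRect(c); print('x',round(x0+v/2000,4),'y',round(y0+u/2000,4),np.round(np.array(wh)/2000,4),'ang',round(a,1),cv2.contourArea(c)/4e6)
    cv2.imwrite(f'pics/{tag}.png',np.hstack([o[:,:,::-1],cv2.cvtColor(k,cv2.COLOR_GRAY2BGR)])[::2,::2])
E
python3 - <<'E'
from pale import *
im=save('wrist','w1'); go(.52,-.01,.2,-10)
board('wrist',im,.38,.64,-.08,.085,.025,'b1')
E
```

```text
pos [ 0.525  -0.0086  0.2389] yaw -10.05 tilt z [-0. -0. -1.] | d [ 0.46 -0.22  3.89] turn z -0.05 t 8.5 j7 1.28
x 0.477 y 0.084 [0.02  0.001] ang 90.0 2e-05
x 0.5098 y 0.0023 [0.2595 0.1645] ang 90.0 0.014457625
```

View pics/b1.png

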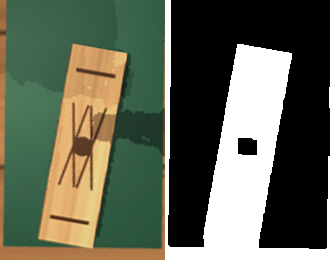

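Request:
send_rows(dp=[[1.9,0.6,3],[1.8,0.6,4],[0,0,4],[0,0,4],[0,0,4],[0,0,2.5],[0,0,1.2],[0,0,0.2],[0,0,0]], rot=[[0,0,0],[0,0,0],[0,0,0],[0,0,0],[0,0,0],[0,0,0],[0,0,0],[0,0,0],[0,0,0]], fingers=[1,1,1,1,1,1,1,1,1])

```text
time_s: 9.4
tool_pos: [0.491, 0.0102, 0.0106]
tcp_rot: [-0.274, -3.129, 0.0]
wrist_force: [-0.1, 0.1, 0.9]
finger_gap: 0.0853
finger_force: 0.0
```

Request:
send_rows(dp=[[0,0,0],[0,0,0],[0,0,0],[0,0,0],[0,0,0]], rot=[[0,0,0],[0,0,0],[0,0,0],[0,0,0],[0,0,0]], fingers=[-1,-1,-1,-1,-1], squeeze=60)

```text
time_s: 9.9
tool_pos: [0.4915, 0.0102, 0.0115]
tcp_rot: [0.275, 3.128, -0.0]
wrist_force: [-4.4, -1.1, 13.8]
finger_gap: 0.0547
finger_force: 61.1
```

Run:
```python
from h import *
go(.49,.009,.01,-10.2); print(r.sense()['wrist_force'])
```

```text
pos [0.4915 0.0102 0.0115] yaw -10.03 tilt z [ 0.002 -0.    -1.   ] | d [ 0.13 -0.14  0.15] turn z 0.17 t 9.9 j7 1.1
[-4.41739839 -1.14494702 13.84088058]
```

Request:
send_rows(dp=[[0,0,-1.5],[0,0,-3.5],[0,0,-4],[1.4,3.7,-2],[1.4,3.7,0],[1.4,3.7,0],[1.4,3.7,0],[1.4,3.7,0],[1.4,3.7,0],[1.5,3.6,0]], rot=[[0,0,0],[0,0,0],[0,0,0],[0,0,0],[0,0,0],[0,0,0],[0,0,0],[0,0,0],[0,0,0],[0,0,0]], fingers=[-1,-1,-1,-1,-1,-1,-1,-1,-1,-1])

```text
time_s: 10.9
tool_pos: [0.4378, 0.2826, 0.1208]
tcp_rot: [0.275, 3.129, -0.001]
wrist_force: [1.2, 0.1, -2.7]
finger_gap: 0.0547
finger_force: 65.9
```

Request:
send_rows(dp=[[0,0,2],[0,0,2],[0,0,2],[0,0,0]], rot=[[0,0,0],[0,0,0],[0,0,0],[0,0,0]], fingers=[-1,-1,-1,-1])

```text
time_s: 11.3
tool_pos: [0.437, 0.2808, 0.0587]
tcp_rot: [-0.273, -3.127, 0.003]
wrist_force: [0.2, -0.2, -1.9]
finger_gap: 0.0544
finger_force: 65.7
```

Run:
```python
from h import *
go(.4379,.2809,.023,-10.2)
im=save('wrist','w2'); m=camera_model('wrist')
c=np.array([.615,.249]);t=np.radians(-10.2);rx=np.array([np.cos(t),np.sin(t)]);ry=np.array([-rx[1],rx[0]])
W=lambda x,y,z:np.r_[c+x*rx+y*ry,z]
# predicted overlays: deck outline, collar circle
o=im[:,:,::-1].copy()
dk=proj(m,[W(-.16,-.065,.012),W(.1,-.065,.012),W(.1,.065,.012),W(-.16,.065,.012)]); cv2.polylines(o,[dk.astype(int)],1,(255,0,255),1)
cc=proj(m,[W(.04*np.cos(a),.04*np.sin(a),.094) for a in np.linspace(0,6.28,40)]); cv2.polylines(o,[cc.astype(int)],1,(0,255,0),1)
cv2.imwrite('pics/w2o.png',cv2.resize(o,(800,600)))
print(dk.round(),cc.mean(0))
```

```text
pos [0.437  0.2808 0.0587] yaw -9.99 tilt z [-0.003 -0.002 -1.   ] | d [-0.09  0.03  3.57] turn z 0.21 t 11.3 j7 0.54
[[182. 263.]
 [206. 523.]
 [348. 523.]
 [375. 263.]] [276.91284114 591.77224141]
```

View pics/w2o.png

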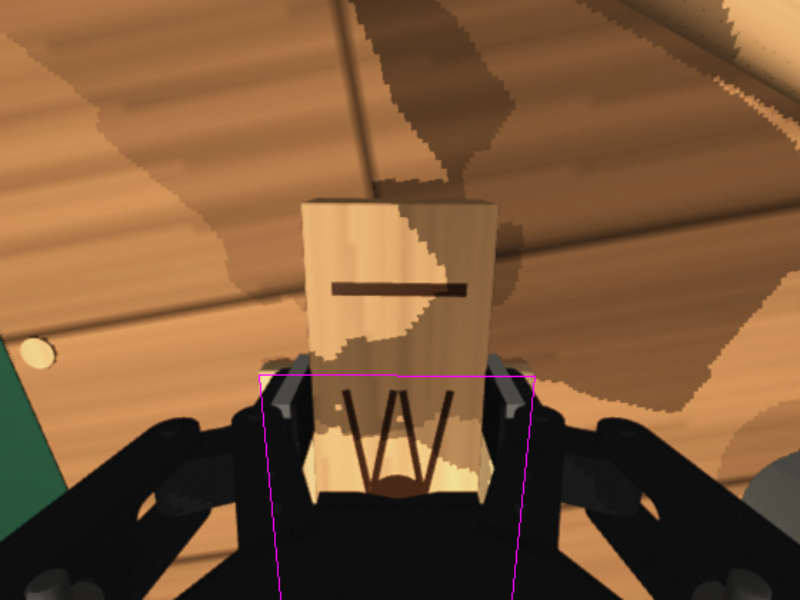

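Request:
send_rows(dp=[[0,0,1.5],[0,0,1.3],[0,0,0.5],[0,0,0.2],[0,0,0]], rot=[[0,0,0.2],[0,0,0],[0,0,0],[0,0,0],[0,0,0]], fingers=[-1,-1,-1,-1,-1])

```text
time_s: 11.85
tool_pos: [0.4381, 0.2816, 0.0251]
tcp_rot: [-0.279, -3.129, 0.0]
wrist_force: [-0.3, 0.4, -2.4]
finger_gap: 0.0548
finger_force: 65.8
```

Run:
```python
from h import *
go(.5136,.267,.023,-10.2)
im=cv2.imread('pics/s0.png')
o=ortho('scene',im,.54,.69,.17,.33,.136,1500)
cv2.imwrite('pics/k0.png',cv2.resize(o,None,fx=2,fy=2))
g=cv2.cvtColor(o,cv2.COLOR_BGR2GRAY); k=(g<55).astype(np.uint8)
n,l,s,c=cv2.connectedComponentsWithStats(k)
for i in range(1,n):
    if s[i,4]>100:
        cs,_=cv2.findContours((l==i).astype(np.uint8),0,1); q=cv2.minAreaRect(cs[0]); print(.54+q[0][1]/1500,.17+q[0][0]/1500,np.array(q[1])/1500,q[2])
```

```text
pos [0.4381 0.2816 0.0251] yaw -10.19 tilt z [-0. -0. -1.] | d [-7.69 -0.1   0.21] turn z 0.01 t 11.85 j7 0.51
0.6413339538574219 0.24123813883463543 [0.07549128 0.03749057] 87.0262680053711
```

View pics/k0.png

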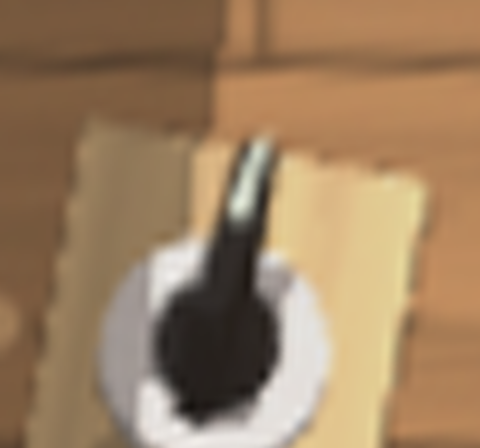

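Request:
send_rows(dp=[[0,0,0.2],[-0.5,0,0],[-1,0,0],[-1.2,0,0],[-1.2,0,0],[-1.2,0,0],[-1.2,-0.1,0],[-1,0,0],[-0.4,0,0],[0,0,0]], rot=[[0,0,0],[0,0,0],[0,0,0],[0,0,0],[0,0,0],[0,0,0],[0,0,0],[0,0,0],[0,0,0],[0,0,0]], fingers=[-1,-1,-1,-1,-1,-1,-1,-1,-1,-1])

```text
time_s: 12.85
tool_pos: [0.5158, 0.2665, 0.0236]
tcp_rot: [0.281, 3.128, 0.001]
wrist_force: [3.1, 0.2, 3.1]
finger_gap: 0.0548
finger_force: 66.5
```

Request:
send_rows(dp=[[0,0,0.1],[0,0,0.1],[0,0,0]], rot=[[0,0,0],[0,0,0],[0,0,0]], fingers=[-1,-1,-1])

```text
time_s: 13.15
tool_pos: [0.5158, 0.2665, 0.0235]
tcp_rot: [0.281, 3.126, 0.0]
wrist_force: [-7.9, -8.8, 41.9]
finger_gap: 0.0547
finger_force: 71.0
```

Request:
send_rows(dp=[[0,0,-0.1],[0,0,0],[0,0,0],[0,0,0],[0,0,-2],[0,0,-4],[0,0,-4],[0,0,-4],[0,0,-4],[0,0,0]], rot=[[0,0,0],[0,0,0],[0,0,0],[0,0,0],[0,0,0],[0,0,0],[0,0,0],[0,0,0],[0,0,0],[0,0,0]], fingers=[1,1,1,1,1,1,1,1,1,1])

```text
time_s: 14.15
tool_pos: [0.5157, 0.2681, 0.2074]
tcp_rot: [0.279, 3.123, 0.006]
wrist_force: [-0.1, 0.2, -0.1]
finger_gap: 0.0856
finger_force: 0.0
```

Run:
```python
from h import *
im=save('wrist','w3'); m=camera_model('wrist')
c=np.array([.615,.249]);t=np.radians(-10.2);rx=np.array([np.cos(t),np.sin(t)]);ry=np.array([-rx[1],rx[0]])
W=lambda x,y,z:np.r_[c+x*rx+y*ry,z]
def loc(p): return np.round([(p[:2]-c)@rx,(p[:2]-c)@ry],4)
for n in ['board_center','knob_grip','pad','clamp']:
    for d in find_in('wrist',n)[:1]:
        u,v=d['at'][1]*560,d['at'][0]*420; z={'knob_grip':.136,'board_center':.036,'pad':.042,'clamp':.012}[n]
        print(n,round(u),round(v),d['confidence'],loc(ray(m,u,v,z)))
# knob top: ortho at z=.136 in the wrist picture, dark pixels in a window round the expected axis
o=ortho('wrist',im,.57,.66,.205,.295,.136,2000); cv2.imwrite('pics/k1.png',o[:,:,::-1])
g=cv2.cvtColor(o,cv2.COLOR_RGB2GRAY); k=(g<60).astype(np.uint8)
n,l,s,cc=cv2.connectedComponentsWithStats(k)
for i in range(1,n):
    if s[i,4]>300:
        cs,_=cv2.findContours((l==i).astype(np.uint8),0,1); q=cv2.minAreaRect(cs[0]); print(.57+q[0][1]/2000,.205+q[0][0]/2000,np.array(q[1])/2000,q[2],s[i])
print(proj(m,[W(0,0,.136),W(-.03,0,.136),W(-.166,0,.036)]).round())
for row in k[::9,::6]: print(''.join('#' if a else '.' for a in row))
go(.615,.249,.111,-16.5)
```

```text
board_center 275 193 0.56 [-0.1015 -0.0025]
knob_grip 276 309 0.55 [-0.031  -0.0013]
clamp 272 263 0.86 [-0.0089 -0.0064]
0.6147499923706055 0.24974999237060547 [0.08949998 0.08949998] 0.0 [    0     0   180   180 21121]
[[278. 342.]
 [278. 310.]
 [278. 129.]]
...........###########........
...........###########........
..........############........
...........########..#........
...........######...#.........
..........######...#..........
..........#####...............
.........#####..#.............
#####....#######..............
###############....#..........
##############.....#..........
##############################
##############################
##############################
##############################
##############################
##############################
##############################
##############################
##############################
pos [0.5134 0.2666 0.201 ] yaw -10.2 tilt z [-0.002 -0.001 -1.   ] | d [-10.33   0.08   8.98] turn z 6.3 t 14.4 j7 0.71
```

Run:
```python
from h import *
im=cv2.imread('pics/k1.png'); hsv=cv2.cvtColor(im,cv2.COLOR_BGR2HSV); g=cv2.cvtColor(im,cv2.COLOR_BGR2GRAY)
# x=.57+row/2000, y=.205+col/2000
print('cols y mm 205..; rows x mm')
for i in range(0,100,6): print(round(570+i/2),' '.join(f'{v:3d}' for v in g[i,30:160:4]))
i=48; print([tuple(map(int,hsv[i,j])) for j in range(60,150,6)])
```

```text
cols y mm 205..; rows x mm
570 189 222 228 228 226 226 227 228 142  18  21  22  17  16  16  14   9   7   8   7   7   8   5   7   4  41 155 157 230 228 226 225 191
573 185 231 227 226 228 228 226 228  21  21  21  18  16  15  16   7   4   7   7  10   5   6   6   5   7  61 215 229 228 226 227 228 206
576 192 228 227 227 227 226 228 183  16  19  19  16  17  14   4   6   9   7   7   8   8   4   4   5   5  64 230 227 228 226 228 227 210
579 192 225 223 226 227 226 227 191  15  17  15  16  13   7   7   4   8   8   7  13  20  14  96   0   3  91 230 228 228 227 227 227 217
582 191 226 227 225 225 225 227 203  10  16  15   9   5   8   8   7  10   7  15  21  30 204 230 234  41 165 227 227 225 227 228 226 204
585 181 145 228 227 227 226 225 204 107  14   8   6   6   5   7   8   7  17  20  58 229 228 233  53  35 237 225 226 227 227 224 226 196
588 187 188 225 226 226 227 227 226 190  10   6   7   6  10  10   8  17  19 103 234 228 234  23  36 239 225 226 226 226 226 227 207 197
591 188 189 192 224 223 226 226 207  11   4   7   7   8   9  10  20  17 147 231 229 210   8 111 228 225 225 227 225 227 2
[... 747 characters left out ...]
 17  19  15  66  79  74  77  76  77  62  37 123 121 120 119 119 119 118 118 117 118
612  11  10  10  11  10  11  11  10  12  13  18  19  18  23  74  78  79  80  79  78  78  52  50 119 116 116 116 115 115 116 116 115 115
615   7  10  11  11  12  11  11   9  12  11  12   9  13  58  71  71  79  78  74  73  65  32  39  78  68  65  73  92 102 105 109 109 108
618   9  12   9   9   9  11   9  12   9   9  10  12  10  10  12  10  10  10  10  11  10  10  12  10   9  10  10  11   9  10  14  19  31
[(0, 0, 0), (0, 0, 9), (120, 36, 7), (0, 32, 8), (0, 0, 17), (20, 33, 23), (39, 18, 233), (39, 15, 234), (30, 20, 39), (49, 12, 167), (30, 12, 227), (28, 14, 226), (30, 12, 226), (30, 14, 226), (33, 11, 228)]
```

```bash
cat > line.py <<'E'
from h import *
def wl(cam,im,m,x0=.55,x1=.67,y0=.19,y1=.31,z=.136):
    """white line surrounded by black: bright, with dark within 5 mm on both sides"""
    s=2000;W=int((y1-y0)*s);H=int((x1-x0)*s)
    w=np.array([[x0,y0,z],[x0,y1,z],[x1,y1,z],[x1,y0,z]])
    M=cv2.getPerspectiveTransform(proj(m,w).astype(np.float32),np.float32([[0,0],[W,0],[W,H],[0,H]]))
    g=cv2.cvtColor(cv2.warpPerspective(im,M,(W,H)),cv2.COLOR_RGB2GRAY)
    d=(g<50).astype(np.uint8); cl=cv2.morphologyEx(d,cv2.MORPH_CLOSE,cv2.getStructuringElement(2,(21,21)))
    k=((cl>0)&(g>110)).astype(np.uint8)
    n,l,st_,c=cv2.connectedComponentsWithStats(k)
    for i in np.argsort(-st_[1:,4])[:3]+1:
        q=np.argwhere(l==i).astype(np.float32)
        if len(q)<60: continue
        vx,vy,a,b=cv2.fitLine(q,2,0,.01,.01).ravel(); e=(q-[a,b])@[vx,vy]
        print(cam,'mid',round(x0+a/s,4),round(y0+b/s,4),'yaw',round(float(np.degrees(np.arctan(vy/vx))),1),'len',round(float(np.ptp(e))/s,4),len(q))
E
python3 - <<'E'
from line import *
import cv2
for f,cam in [('s0','scene'),('d0','side'),('d1','side')]:
    wl(f,cv2.imread(f'pics/{f}.png')[:,:,::-1].copy(),camera_model(cam))
for n in ['scene','side','wrist']:
    m=camera_model(n); im=save(n,'n_'+n); wl('now '+n,im,m)
go(.615,.249,.111,-16.5)
E
```

```text
now wrist mid 0.5993 0.2581 yaw -38.8 len 0.0287 648
now wrist mid 0.6131 0.2568 yaw 80.5 len 0.0081 108
pos [0.5135 0.2668 0.2013] yaw -10.19 tilt z [-0.002 -0.001 -1.   ] | d [-10.32   0.06   9.02] turn z 6.31 t 14.55 j7 0.71
```

Run:
```python
from h import *
m=camera_model('scene')
for yaw in (-16.5,-38.8):
    t=np.radians(yaw); print(yaw,proj(m,[[.615-k*np.cos(t),.249-k*np.sin(t),.136] for k in (0,.03)]).round(1).tolist())
for f in ('s0','n_scene'):
    g=cv2.imread(f'pics/{f}.png',0); print(f)
    for v in range(194,224): print(v,' '.join(f'{a:3d}' for a in g[v,335:366]))
```

```text
-16.5 [[352.5, 204.3], [354.8, 198.3]]
-38.8 [[352.5, 204.3], [358.0, 199.6]]
s0
194  99  99  99 100  99  99  99  98  97  97  97  97  97  97  97 131 143 143 143 142 142 142 142 141 137 135 131 127 124 121 118
195  98  98  99  98  99  99  99  99 100  99 100  99 100 100 100 134 147 147 148 147 147 147 146 146 145 145 144 143 144 143 142
196  96  98 112 110 103  99  96  97  97  97  97  97  98  98  98 131 146 146 146 147 147 147 147 147 147 147 147 148 147 148 147
197  93 108 125 127 124 120 114 111 106 102  91  92  95  95  95 130 143 143 143 143 144 144 144 144 145 144 145 144 144 144 144
198  95 132 135 129 125 122 121 121 122 125 126 135 124 113 135 147 141 137 122 147 160 146 138 139 139 139 140 141 140 141 140
199  95 125 132 128 124 122 123 124 126 127 129 130 127 163 179 181 179 126  90 201 170 115 129 137 137 137 137 137 136 136 137
200  91 119 130 127 122 121 123 125 126 127 129 128 125 168 184 183 160  98 155 191 129 101 182 190 180 162 134 135 140 139 139
201 106 124 129 126 122 121 123 125 125 127 129 127 125 168 184 183 140  96 203 170  81 131 189 201 199 194 186 183 178 178
[... 5968 characters left out ...]
  53  69  84 153 208 224 226 226 226 226 218 192 195 201 202
219 183 188 190 190 189 165 143 193 222 226 223 220 220 221 180 149 202 220 220 223 227 226 226 225 226 226 193 192 202 201 202
220 183 188 190 178 171 167 152 150 165 213 225 226 226 226 224 222 225 226 226 226 226 227 228 226 219 165 164 196 202 202 202
221 186 189 178 170 168 165 172 152 123 128 161 209 224 226 226 227 226 226 226 226 226 226 216 192 157 139 184 202 202 202 202
222 191 179 170 169 167 144 155 130 103 104 111 141 164 169 189 214 220 221 220 206 189 168 147 134 136 185 202 203 201 201 203
223 191 177 169 168 166 149 151 121  98 101 100 104  95  94 112 134 141 142 142 126 113 112 106 126 139 190 204 203 202 202 203
```

Run:
```python
from h import *
im=cv2.imread('pics/n_wrist.png'); m=camera_model('wrist'); c=np.array([.614,.248])
h=cv2.cvtColor(im,cv2.COLOR_BGR2HSV); k=(cv2.inRange(h,(0,150,90),(6,255,255))|cv2.inRange(h,(174,150,90),(180,255,255)))
n,l,s,cc=cv2.connectedComponentsWithStats(k)
for i in range(1,n):
    if s[i,4]>8:
        p=ray(m,*cc[i],.094)[:2]-c; print('red',cc[i].round(),s[i,4],'rad',np.hypot(*p).round(4),'yaw',np.degrees(np.arctan2(-p[1],-p[0])).round(1))
g=cv2.cvtColor(im,cv2.COLOR_BGR2GRAY)
t=np.radians(-10.2);rx=np.array([np.cos(t),np.sin(t)]);ry=np.array([-rx[1],rx[0]])
W=lambda x,y,z:np.r_[c+x*rx+y*ry,z]
def prof(ps): 
    return [int(cv2.getRectSubPix(g,(3,3),tuple(map(float,proj(m,p)[0]))).mean()) for p in ps]
print('along y at x=-.12, y -45..45 step 3',prof([W(-.12,y/1000,.036) for y in range(-45,46,3)]))
print('along x -.19..-.14 step 3mm',prof([W(x/1000,0.01,.036) for x in range(-190,-139,3)]))
go(.614,.248,.111,-38.8)
```

```text
red [293. 281.] 44 rad 0.0373 yaw -31.7
along y at x=-.12, y -45..45 step 3 [177, 179, 188, 189, 189, 188, 171, 180, 180, 180, 177, 176, 170, 179, 181, 133, 103, 111, 113, 114, 115, 118, 120, 118, 118, 114, 118, 123, 129, 128, 128]
along x -.19..-.14 step 3mm [115, 113, 110, 106, 106, 108, 110, 107, 65, 97, 155, 155, 155, 158, 159, 157, 157]
pos [0.5135 0.2668 0.2013] yaw -10.19 tilt z [-0.002 -0.001 -1.   ] | d [-10.24  -0.06   9.02] turn z 28.61 t 14.55 j7 0.71
```

Request:
send_rows(dp=[[-3,0,0],[-4,0,0],[-3.2,-0.1,0],[0,0,0],[0,0,0],[0,0,0],[0,0,0],[0,0,0]], rot=[[0,0,0],[0,0,0],[0,0,0],[0,0,7.2],[0,0,7.1],[0,0,7.2],[0,0,7.1],[0,0,0]], fingers=[0.2,0.2,0.2,0.2,0.2,0.2,0.2,0.2])

```text
time_s: 15.35
tool_pos: [0.6138, 0.248, 0.2017]
tcp_rot: [-1.046, -2.962, 0.001]
wrist_force: [-0.6, 0.2, 0.4]
finger_gap: 0.0508
finger_force: 0.0
```

Run:
```python
from line import *
go(.614,.248,.111,-38.8)
m=camera_model('wrist'); im=save('wrist','w4'); wl('wrist',im,m)
print(r.sense()['moment'])
```

```text
pos [0.6138 0.248  0.2017] yaw -38.92 tilt z [-0.001 -0.001 -1.   ] | d [-0.02  0.02  9.07] turn z -0.12 t 15.35 j7 0.35
wrist mid 0.5998 0.2574 yaw -38.9 len 0.0279 523
[ 0.00365101  0.0565916  -0.05438892]
```

Request:
send_rows(dp=[[0,-0.1,2.5],[0,0,3],[0,0,2.5],[0,0,1],[0,0,0],[0,0,0],[0,0,0],[0,0,0],[0,0,0]], rot=[[0,0,0],[0,0,0],[0,0,0],[0,0,0],[0,0,0],[0,0,0],[0,0,0],[0,0,0],[0,0,0]], fingers=[0.2,0.2,0.2,0.2,0.2,-1,-1,-1,-1], squeeze=40)

```text
time_s: 16.3
tool_pos: [0.6138, 0.2471, 0.1136]
tcp_rot: [1.043, 2.962, 0.001]
wrist_force: [-2.9, -1.6, 8.0]
finger_gap: 0.0138
finger_force: 41.3
```

```bash
cat > q.py <<'E'
from h import *
go(.613,.247,.111,-38.9); s=r.sense(); print(np.round(s['wrist_force'],2),np.round(s['moment'],3),'tau7',round(s['tau'][6],3),s['finger_gap'],s['finger_force'])
E
python3 q.py
```

```text
pos [0.6138 0.2471 0.1136] yaw -38.79 tilt z [ 0.001  0.    -1.   ] | d [ 0.06 -0.06  0.26] turn z 0.11 t 16.3 j7 0.34
[-2.86 -1.57  7.99] [-0.375  0.682  0.023] tau7 0.025 0.013846461774987823 41.27216041088104
```

Request:
send_rows(dp=[[0,0,0],[0,0,0],[0,0,0],[0,0,0],[0,0,0]], rot=[[0,0,4],[0,0,4],[0,0,4],[0,0,4],[0,0,0]], fingers=[-1,-1,-1,-1,-1])

```text
time_s: 16.8
tool_pos: [0.6135, 0.2468, 0.1136]
tcp_rot: [1.449, 2.787, -0.0]
wrist_force: [-5.9, -3.6, 10.0]
finger_gap: 0.0134
finger_force: 41.6
```

```bash
python3 q.py
```

```text
pos [0.6135 0.2468 0.1136] yaw -54.95 tilt z [ 0.001 -0.001 -1.   ] | d [ 0.05 -0.03  0.26] turn z -16.05 t 16.8 j7 0.09
[-5.88 -3.56  9.96] [-1.044  1.213 -0.06 ] tau7 -1.571 0.013433126459573798 41.621466279029846
```

Request:
send_rows(dp=[[0,0,0],[0,0,0],[0,0,0]], rot=[[0,0,4],[0,0,4],[0,0,0]], fingers=[-1,-1,-1])

```text
time_s: 17.1
tool_pos: [0.6133, 0.2467, 0.1136]
tcp_rot: [1.64, 2.679, -0.001]
wrist_force: [-6.5, -5.1, 10.0]
finger_gap: 0.0134
finger_force: 41.8
```

```bash
python3 q.py
```

```text
pos [0.6133 0.2467 0.1136] yaw -62.95 tilt z [ 0.    -0.001 -1.   ] | d [ 0.04 -0.01  0.26] turn z -24.05 t 17.1 j7 -0.03
[-6.46 -5.08 10.03] [-1.262  1.582 -0.05 ] tau7 -1.561 0.013379851689889578 41.8120676279068
```

Request:
send_rows(dp=[[0,0,0],[0,0,0],[0,0,0]], rot=[[0,0,4],[0,0,4],[0,0,0]], fingers=[-1,-1,-1])

```text
time_s: 17.4
tool_pos: [0.6131, 0.2466, 0.1136]
tcp_rot: [1.823, 2.558, -0.001]
wrist_force: [-8.6, -6.4, 12.5]
finger_gap: 0.0134
finger_force: 42.0
```

```bash
python3 q.py
```

```text
pos [0.6131 0.2466 0.1136] yaw -70.95 tilt z [-0.    -0.001 -1.   ] | d [0.04 0.   0.26] turn z -32.05 t 17.4 j7 -0.15
[-8.58 -6.42 12.55] [-1.435  1.972 -0.066] tau7 -1.56 0.01344264077112734 42.005624771118164
```

Request:
send_rows(dp=[[0,0,0],[0,0,0]], rot=[[0,0,4],[0,0,0]], fingers=[-1,-1])

```text
time_s: 17.6
tool_pos: [0.613, 0.2466, 0.1136]
tcp_rot: [1.911, 2.493, -0.002]
wrist_force: [-9.7, -5.8, 13.1]
finger_gap: 0.0132
finger_force: 42.1
```

```bash
python3 q.py|tail -1
```

```text
[-9.72 -5.82 13.11] [-1.487  2.211 -0.069] tau7 -1.406 0.013221946623419302 42.10929214954376
```

Request:
send_rows(dp=[[0,0,0],[0,0,0]], rot=[[0,0,4],[0,0,0]], fingers=[-1,-1])

```text
time_s: 17.8
tool_pos: [0.6129, 0.2465, 0.1136]
tcp_rot: [-1.997, -2.425, 0.002]
wrist_force: [-10.6, -6.3, 14.4]
finger_gap: 0.0135
finger_force: 42.2
```

```bash
python3 q.py|tail -1
```

```text
[-10.59  -6.31  14.45] [-1.552  2.426 -0.022] tau7 -1.442 0.013490396346878963 42.19578802585602
```

Request:
send_rows(dp=[[0,0,0],[0,0,0]], rot=[[0,0,4],[0,0,0]], fingers=[-1,-1])

```text
time_s: 18.0
tool_pos: [0.6128, 0.2465, 0.1136]
tcp_rot: [-2.08, -2.354, 0.002]
wrist_force: [-11.9, -7.0, 15.0]
finger_gap: 0.0136
finger_force: 42.3
```

```bash
python3 q.py
```

```text
pos [0.6128 0.2465 0.1136] yaw -82.93 tilt z [-0.001 -0.001 -1.   ] | d [0.04 0.03 0.26] turn z -44.03 t 18.0 j7 -0.34
[-11.87  -7.03  15.02] [-1.616  2.574  0.045] tau7 -1.482 0.013629549348569603 42.28620886802673
```

Request:
send_rows(dp=[[0,0,0],[0,0,0]], rot=[[0,0,4],[0,0,0]], fingers=[-1,-1])

```text
time_s: 18.2
tool_pos: [0.6127, 0.2465, 0.1136]
tcp_rot: [-2.161, -2.28, 0.003]
wrist_force: [-13.1, -7.3, 15.7]
finger_gap: 0.0133
finger_force: 42.4
```

```bash
python3 q.py|tail -1
```

```text
[-13.08  -7.29  15.69] [-1.729  2.757  0.056] tau7 -1.521 0.013304126559566486 42.379000782966614
```

Request:
send_rows(dp=[[0,0,0],[0,0,0]], rot=[[0,0,4],[0,0,0]], fingers=[-1,-1])

```text
time_s: 18.4
tool_pos: [0.6126, 0.2465, 0.1136]
tcp_rot: [-2.239, -2.203, 0.003]
wrist_force: [-13.6, -7.0, 16.6]
finger_gap: 0.0133
finger_force: 42.5
```

```bash
python3 q.py|tail -1
```

```text
[-13.57  -7.05  16.62] [-1.730e+00  2.931e+00 -1.000e-03] tau7 -1.544 0.013303130920705916 42.474632263183594
```

Request:
send_rows(dp=[[0,0,0],[0,0,0]], rot=[[0,0,4],[0,0,0]], fingers=[-1,-1])

```text
time_s: 18.6
tool_pos: [0.6125, 0.2465, 0.1136]
tcp_rot: [-2.314, -2.124, 0.003]
wrist_force: [-14.2, -7.3, 17.4]
finger_gap: 0.0131
finger_force: 42.6
```

```bash
python3 q.py|tail -1
```

```text
[-14.18  -7.33  17.36] [-1.741  3.156  0.09 ] tau7 -1.55 0.013091936304503298 42.565982937812805
```

Request:
send_rows(dp=[[0,0,0],[0,0,0]], rot=[[0,0,4],[0,0,0]], fingers=[-1,-1])

```text
time_s: 18.8
tool_pos: [0.6124, 0.2465, 0.1135]
tcp_rot: [-2.387, -2.042, 0.003]
wrist_force: [-14.4, -8.0, 17.0]
finger_gap: 0.0139
finger_force: 42.6
```

```bash
python3 q.py
```

```text
pos [0.6124 0.2465 0.1135] yaw -98.93 tilt z [-0.002 -0.001 -1.   ] | d [0.06 0.05 0.25] turn z -60.03 t 18.8 j7 -0.58
[-14.4   -8.04  16.99] [-1.822  3.344  0.096] tau7 -1.54 0.013910572989481524 42.63979375362396
```

Request:
send_rows(dp=[[0,0,0],[0,0,0]], rot=[[0,0,4],[0,0,0]], fingers=[-1,-1])

```text
time_s: 19.0
tool_pos: [0.6123, 0.2465, 0.1135]
tcp_rot: [-2.457, -1.957, 0.004]
wrist_force: [-16.6, -7.8, 18.0]
finger_gap: 0.0133
finger_force: 42.8
```

```bash
python3 q.py|tail -1
```

```text
[-16.57  -7.81  18.03] [-1.711  3.572  0.042] tau7 -1.546 0.013289651869947494 42.76848256587982
```

Request:
send_rows(dp=[[0,0,0],[0,0,0]], rot=[[0,0,4],[0,0,0]], fingers=[-1,-1])

```text
time_s: 19.2
tool_pos: [0.6122, 0.2465, 0.1135]
tcp_rot: [-2.524, -1.87, 0.004]
wrist_force: [-15.8, -7.4, 18.5]
finger_gap: 0.0133
finger_force: 42.9
```

```bash
python3 q.py|tail -1
```

```text
[-15.77  -7.41  18.5 ] [-1.847  3.72   0.031] tau7 -1.551 0.013254097748937852 42.87430286407471
```

Request:
send_rows(dp=[[0,0,0],[0,0,0]], rot=[[0,0,4],[0,0,0]], fingers=[-1,-1])

```text
time_s: 19.4
tool_pos: [0.6121, 0.2466, 0.1135]
tcp_rot: [-2.587, -1.781, 0.004]
wrist_force: [-17.7, -7.1, 19.1]
finger_gap: 0.0132
finger_force: 42.9
```

```bash
python3 q.py
python3 - <<'E'
from h import *
for n in ['scene','side']:
    im=save(n,'t_'+n)
m=camera_model('scene');im=cv2.imread('pics/t_scene.png')
h=cv2.cvtColor(im,cv2.COLOR_BGR2HSV)
for nm in ['scene','side']:
  m=camera_model(nm);im=cv2.imread(f'pics/t_{nm}.png');h=cv2.cvtColor(im,cv2.COLOR_BGR2HSV)
  k=(cv2.inRange(h,(0,140,80),(6,255,255))|cv2.inRange(h,(174,140,80),(180,255,255)))
  for v,u in np.argwhere(k):
    p=ray(m,u,v,.094)[:2]-[.613,.2465]
    if np.hypot(*p)<.06: print(nm,u,v,p.round(3),'bar-yaw eq',np.degrees(np.arctan2(-p[1],-p[0])).round(0))
E
```

```text
pos [0.6121 0.2466 0.1135] yaw -110.92 tilt z [-0.003 -0.001 -1.   ] | d [0.07 0.07 0.25] turn z -72.02 t 19.4 j7 -0.76
[-17.71  -7.15  19.1 ] [-1.803  3.866  0.076] tau7 -1.545 0.013222073064220954 42.94133484363556
scene 360 213 [-0.003  0.032] bar-yaw eq -85.0
scene 361 213 [-0.003  0.036] bar-yaw eq -85.0
side 233 149 [0.    0.045] bar-yaw eq -90.0
```

Request:
send_rows(dp=[[0,0,0],[0,0,0],[0,0,0]], rot=[[0,0,4],[0,0,4],[0,0,0]], fingers=[-1,-1,-1])

```text
time_s: 19.8
tool_pos: [0.6119, 0.2467, 0.1135]
tcp_rot: [-2.705, -1.596, 0.005]
wrist_force: [-18.9, -8.0, 19.9]
finger_gap: 0.0133
finger_force: 43.1
```

```bash
cat > mk.py <<'E'
from h import *
for nm in ['scene','side']:
  m=camera_model(nm);im=save(nm,'u_'+nm)[:,:,::-1].copy();h=cv2.cvtColor(im,cv2.COLOR_BGR2HSV)
  k=(cv2.inRange(h,(0,110,70),(8,255,255))|cv2.inRange(h,(172,110,70),(180,255,255)))
  for v,u in np.argwhere(k):
    p=ray(m,u,v,.094)[:2]-[.613,.2465]
    if np.hypot(*p)<.06: print(nm,u,v,h[v,u],p.round(3),'yaw eq',np.degrees(np.arctan2(-p[1],-p[0])).round(0))
E
python3 q.py; python3 mk.py
```

```text
pos [0.6119 0.2467 0.1135] yaw -118.92 tilt z [-0.003 -0.001 -1.   ] | d [0.08 0.08 0.25] turn z -80.02 t 19.8 j7 -0.88
[-18.87  -8.03  19.86] [-1.755  4.243  0.028] tau7 -1.691 0.013287748552508133 43.05036664009094
scene 360 213 [  2 129 101] [-0.003  0.032] yaw eq -85.0
scene 361 213 [  2 137 138] [-0.003  0.036] yaw eq -85.0
scene 362 213 [  7 126 180] [-0.003  0.039] yaw eq -85.0
side 233 149 [  4 180 183] [0.    0.045] yaw eq -90.0
side 234 149 [  1 162 113] [0.003 0.043] yaw eq -94.0
```

Request:
send_rows(dp=[[0,0,0],[0,0,0],[0,0,0],[0,0,0],[0,0,0],[0,0,-2],[0,0,-4],[0,0,-4],[0,0,-4],[0,0,0]], rot=[[0,0,4],[0,0,0],[0,0,0],[0,0,0],[0,0,0],[0,0,0],[0,0,0],[0,0,0],[0,0,0],[0,0,0]], fingers=[-1,-1,0.2,0.2,0.2,0.2,0.2,0.2,0.2,0.2])

```text
time_s: 20.9
tool_pos: [0.6155, 0.2479, 0.2584]
tcp_rot: [2.758, 1.504, 0.013]
wrist_force: [0.2, -0.2, -0.6]
finger_gap: 0.0513
finger_force: 0.0
```

```bash
python3 q.py; python3 mk.py
python3 - <<'E'
from line import *
m=camera_model('wrist'); im=save('wrist','w5'); wl('wrist',im,m,.55,.67,.18,.31)
h=cv2.cvtColor(im,cv2.COLOR_RGB2HSV); k=(cv2.inRange(h,(0,140,80),(8,255,255))|cv2.inRange(h,(172,140,80),(180,255,255)))
n,l,s,cc=cv2.connectedComponentsWithStats(k)
for i in range(1,n):
    if s[i,4]>8:
        p=ray(m,*cc[i],.094)[:2]-[.613,.247]; print('red',cc[i].round(),s[i,4],'rad',np.hypot(*p).round(4),'yaw',np.degrees(np.arctan2(-p[1],-p[0])).round(1))
E
```

```text
pos [0.6155 0.2479 0.2584] yaw -122.8 tilt z [ 0.008  0.004 -1.   ] | d [-0.32 -0.23 14.73] turn z -83.9 t 20.9 j7 -0.95
[ 0.19 -0.23 -0.62] [ 0.003  0.013 -0.041] tau7 -0.094 0.05134376776228836 0.0
scene 360 212 [  3 127 143] [-0.007  0.032] yaw eq -77.0
scene 360 213 [  2 169 146] [-0.003  0.032] yaw eq -85.0
scene 361 213 [  1 168 188] [-0.003  0.036] yaw eq -85.0
scene 362 213 [  5 124 202] [-0.003  0.039] yaw eq -85.0
side 232 149 [  6 154 222] [-0.002  0.047] yaw eq -87.0
side 233 149 [  3 112 239] [0.    0.045] yaw eq -90.0
wrist mid 0.6186 0.2619 yaw 61.5 len 0.0286 661
red [252. 168.] 37 rad 0.037 yaw -78.0
red [197. 190.] 9 rad 0.0824 yaw -36.3
red [165. 202.] 10 rad 0.1158 yaw -28.6
```

```bash
python3 -c "
from plant import r
print(r.job_done())"
```

```text
the job is handed in; nothing more can be done
None
```

I handed the job in at about 21 s: the board lies pattern up on the deck under the pad and is clamped, the knob slipped by my estimate 0.6–0.7 rad (one click), and the arm is clear; the knob had also turned about 22° clockwise unintentionally before I gripped it, the mark showed no slip from that, and the call returned no verdict.

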